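# Dim the ring lamp and hold the focus at the third click

## Robot

A 7-joint arm with a two-finger parallel gripper is mounted at the origin on the work surface. World frame = base frame: x ahead of the robot, y to its left, z up, the work surface at z = 0. Lengths are in m, angles in rad, forces in N, time in s.
With the tool pointing down it reaches from about 0.4 to 0.875 m from the base axis. Payload 19.3 kg.
Tool frame: the origin (TCP) lies on the centre line of the jaws, within the pads' length; the fingertips stand 19 mm ahead of it and the grasp point (between the pads) is the TCP; z points along the fingers, y is the line along which they close (so a half turn about z gives the same grasp; the last joint's range is limited). The gripper opens to 85 mm and grips with 20 to 120 N. Pads are 22 mm wide; open, the fingers measure 114 mm over their backs; the gripper's body (76 mm by 85 mm) begins 54 mm behind the grasp point. The pads swing forward as they close: fully open they stand 13 mm farther back than shut.
Start: joints at [1.064, 0.521, -0.036, 1.599, 0.021, 1.021, -0.113], TCP at [0.264, -0.566, 0.25] pointing down, gripper open.
Joint ranges: [-2.91, 2.91], [-0.3, 2.13], [-1.5, 1.42], [0.17, 2.43], [-1.26, 4.41], [0.16, 1.93], [-2.52, 2.52]. Speed limits (rad/s): [1.89, 1.89, 2.39, 2.39, 3.01, 3.01, 3.01].

## Interface

Orientations are given as [roll, pitch, yaw] about the fixed x, y, z axes, in that order (R = Rz(yaw) Ry(pitch) Rx(roll)).
In Python, from plant import r, vision, workorder gives the robot as it stands.
- The arm moves only by the tool send_rows, never from a script. Its argument "increments" is a list of rows, each a list of 7 numbers: the shift along the tool's x, y, z in m, then the turn, a rotation vector about the tool's x, y, z in rad, then the opening, from 0 (shut) to 1 (fully open). In form: [[dx, dy, dz, ax, ay, az, gripper], ...]. A call has 1 to 10 rows; each row shifts and turns the commanded pose from where the row before left it, along the tool's axes as they then stand; what a row does not reach is not made up. A row lasts 1/10 s, in which the tool goes at most 50 mm and 8.59 degrees, less where a joint would pass 70% of its speed; a pose out of reach is approached as far as the arm can. A call with a gripper value outside its range is refused whole. The fingers move at their own pace and stop on an object; "grip_force" is the grip in N (left out, the last holds). Time passes only in rows, so rows that do not move let the fingers close. It gives the time, the measured TCP pose, the force, the opening and the grip force at its end, in the units of the state.
- r.read_state(): the state, without advancing time (a new reading comes with each control period).
- vision.snapshot(name): name is "side" or "top"; returns the picture (400x640x3 uint8, blue, green, red); there is no depth.
- vision.camera_params(name): a dict with "fov_y" (degrees; the focal length in pixels is half the picture's height over the tangent of half this angle, whatever the lens; pixels are square), "cx", "cy" (the principal point, pixels), "pose" (4x4, takes a point from camera to world coordinates). Camera axes: x right, y down, z forward; pixel columns grow to the right and rows downward; lengths in m; the calibration is good to about 2 mm. A picture is of the moment at which its call begins. camera_params takes no time and is no camera call.
- workorder.sign_off(): hands the job in; it is judged then, once.
The state is a dict: "t": time; "joints": joint angles; "qvel": joint speeds; "joint_efforts": joint torques, N m; "tcp_pos": TCP position; "orientation": TCP orientation; "contact_force": force on the tool from outside, world axes, zero at the start; "moment": the same for the moment, N m; "opening": finger opening in m; "grip_force": force on a finger pad.
Only numpy, scipy, OpenCV 4.12 (cv2) and the standard library are available. Lean on these libraries where they do the work, as an engineer would, in place of code of your own. Each camera call takes 0.05 s, during which the arm holds its last target. There are 200 camera calls.

## Task

Get the inspection camera ready for a picture of the circuit board: first swing the yellow-knobbed dimmer lever on the lamp box to upright (half brightness) and leave it there, then push the red-handled focus lever away from its home stop by exactly three clicks, never going on to a fourth. The focus lever springs back if let go, so finish while still holding it steady at the third click. Leave the board, cups, tools and the rest where they are.

Things in the scene. Friction and masses are not known exactly. Their poses are not given: they have to be found in the camera images.
- stand: inspection camera stand, fixed to the table: white base plate 220 x 190 x 15 mm (centre 20 mm to +y of the origin), black stage, grey focus housing (104 x 50 mm, 105 mm high, centred at y -40 mm) with the focus lever on its -y side. Origin on the table; z up; +x is the way the focus handle is pushed, away from the robot. Yaw within 0.25 rad of the robot's frame
- camera (a point): centre of the camera head's lower end over the board, at x -20, y 60 mm in the stand: head with a white lamp ring 72 mm across, 94 mm high from here up; its blue arm runs to a steel column, 215 mm high, at x 85, y 60 mm in the stand. It sinks 4 mm with each focus click. Keep clear of it
- focus_grip (a point): centre of the focus lever's red handle: a round level bar 18 mm in diameter, 60 mm long, along the stand's y axis, 130 mm from the hinge line. It is free all round; only at its +y end the lever arm (aluminium, 12 mm thick) joins it, its centre line 44 mm from this point. About 186 mm high at home, 205 mm at the third click
- focus_hinge (a point): fixed point on the hinge line of the focus lever, level with the stand's y axis, 75 mm above the table, in the same upright plane as focus_grip: the handle's centre moves on a circle of 130 mm radius about it
- focus (a joint): focus lever angle, rad: 0 at the home stop (start), leaning 0.55 rad from upright to the stand's -x, towards the robot; grows as pushed to +x; 0.55 is upright, end stop 1.25. A notch (click) every 0.2 rad: 0.2, 0.4, 0.6 and so on; the handle moves 26 mm per click
- focus_disc (a point): centre of the white disc, 80 mm across, on the housing's -y face, with a mark for home and each notch (third notch red; the lever arm lies over its mark). How it feels at the handle: a spring pulls home with about 3 to 3.7 N; just past a notch about 1.5 N is added, fading to nothing half-way, then helping as much before the next notch (gripped tightly, the bar turning in the jaws rubs too): the resistance steps up sharply as a notch is passed
- lamp_box: lamp dimmer: blue box 120 x 90 x 55 mm fixed to the table, origin on the table under its centre, z up; its +x is the way the dimmer lever swings as its joint grows. Yaw within 0.4 rad of the robot's frame
- dimmer_knob (a point): centre of the yellow ball, 26 mm in diameter, at the end of the dimmer lever (a 10 mm steel rod), 85 mm from the hinge line
- dimmer_hinge (a point): fixed point on the dimmer's hinge line, under the slot, 50 mm above the table; the hinge line is level along the lamp box's y axis
- dimmer (a joint): angle of the dimmer lever, rad: 0 leans 0.8 rad from upright towards the box's -x (towards the robot), 0.8 is upright (half brightness), 1.6 leans as far the other way. It stays where it is left; moving it takes about 1 N at the knob. It starts between 0 and 0.35
- board: green circuit board 70 x 50 x 3 mm lying loose on the black stage under the camera; origin at the centre of its underside. Not to be moved
- cup1: paper cup, 80 mm across the rim, 92 mm high, on the +y side; origin under its centre. Not to be moved
- cup2: the same kind of paper cup, on the -y side; origin under its centre. Not to be moved
- spool: blue solder spool standing on a flange, 60 mm across, 40 mm high; origin under its centre. Not to be moved
- pliers: pliers with a red and a black grip, about 160 mm long, 16 mm high, lying flat; origin at the pivot, on the table. Not to be moved
- glasses: clear safety glasses with black arms, 135 mm wide, 120 mm deep, 45 mm high; origin under the middle of the lenses. Not to be moved
- tin: black tip-cleaner pot with brass wool, 58 mm across, 44 mm high, on the -y side; origin under its centre. Not to be moved
Things that resemble listed ones, but are neither listed nor needed, are in the scene too. Leave any turquoise look-alike of the lamp_box alone.

How it is judged:
On the way, in this order (a step that is already met when the one before it is completed fails the run):
1. the dimmer lever is upright and the focus lever has not left home (value of joint dimmer between 0.65 and 0.95 rad and value of joint focus below 0.1 rad), for 0.2 s.
2. the focus lever is held by the fingers at the third click (value of joint focus between 0.52 and 0.68 rad and contact force between the fingers and stand above 0.5 N), for 0.3 s.
At the end, for the whole second after the job is handed in: the dimmer lever stands upright within 0.15 rad, and the focus lever stands still at its third click (0.52 to 0.68 rad) with the fingers still holding it with more than 0.5 N (all of step 2 and velocity of joint focus between -0.15 and 0.15 rad/s and value of joint dimmer between 0.65 and 0.95 rad); the arm keeps its last pose, push and grip.
It fails at once if the focus lever goes on to a fourth click (value of joint focus above 0.78 rad).
It fails at once if the board is shifted by more than 15 mm (distance of board from where it was at the start of the episode above 0.015 m).
It fails at once if a cup, the spool, pliers, glasses or tip-cleaner pot is moved by more than 25 mm (distance of any of cup1, cup2, spool, pliers, glasses, tin from where it was at the start of the episode above 0.025 m).
It also fails if it takes over 54 s, if anything falls off the work surface, if the arm or the gripper's body presses on something with over 40 N, if the wrist force passes 120 N, or if a joint passes its speed limit or range.

## Working session

There is one attempt and no reset: what is moved stays moved. The work goes in short steps, Python scripts to look and compute and a tool call to move; the robot and the scene stay as the last step left them, time stands still between calls to the robot, and variables do not carry over. Pictures are saved under pics/ and viewed, at most 10 in all, crops included, and the job is handed in when it is done.

Besides the shell and the picture viewer there is one more tool, called after ">>>" by a JSON object that holds its "fn" and its "kwargs". send_rows: Moves the arm, as the interface text tells. Its arguments: {"type":"object","properties":{"increments":{"type":"array"},"grip_force":{"type":"number"}},"required":["increments"]}

```bash
ls; mkdir -p pics; cat > h.py <<'E'
import numpy as np, cv2
from plant import r, vision, workorder
def cam(n):
    p=vision.camera_params(n); f=200/np.tan(np.radians(p["fov_y"])/2); return f,p["cx"],p["cy"],np.array(p["pose"])
def ray(n,u,v):
    f,cx,cy,T=cam(n); d=T[:3,:3]@np.array([(u-cx)/f,(v-cy)/f,1]); return T[:3,3],d
def at(n,u,v,axis,val):
    o,d=ray(n,u,v); return o+d*(val-o[axis])/d[axis]
def tri(u1,v1,u2,v2,n1="side",n2="top"):
    o,d=ray(n1,u1,v1); p,e=ray(n2,u2,v2)
    s=np.linalg.lstsq(np.c_[d,-e],p-o,rcond=None)[0]; a,b=o+d*s[0],p+e*s[1]
    return (a+b)/2,np.linalg.norm(a-b)
def proj(n,P):
    f,cx,cy,T=cam(n); q=T[:3,:3].T@(np.array(P)-T[:3,3]); return q[0]/q[2]*f+cx,q[1]/q[2]*f+cy
E
python3 - <<'E'
from h import *
s=r.read_state(); print({k:np.round(v,3).tolist() for k,v in s.items()})
for n in("side","top"):
    im=vision.snapshot(n); cv2.imwrite(f"pics/{n}0.png",im)
    print(n,cam(n)[0],np.round(cam(n)[3],3).tolist())
E
```

```text
pics
{'t': 0.0, 'joints': [1.064, 0.522, -0.036, 1.6, 0.021, 1.021, -0.113], 'qvel': [-0.001, 0.001, -0.002, 0.001, -0.0, 0.0, 0.001], 'joint_efforts': [0.0, -92.709, 1.98, -36.994, 0.018, 0.008, -0.0], 'tcp_pos': [0.264, -0.566, 0.25], 'orientation': [-3.14, 0.0, 0.437], 'contact_force': [0.139, 0.037, -1.118], 'moment': [-0.075, -0.035, -0.008], 'grip_force': 0.0, 'opening': 0.085}
side 372.0675196729556 [[-0.994, -0.07, 0.08, 0.428], [-0.106, 0.708, -0.698, 0.849], [-0.008, -0.703, -0.712, 0.967], [0.0, 0.0, 0.0, 1.0]]
top 380.97930676455235 [[0.008, -0.997, 0.082, 0.413], [-1.0, -0.009, -0.004, 0.016], [0.004, -0.082, -0.997, 1.427], [0.0, 0.0, 0.0, 1.0]]
```

View pics/side0.png

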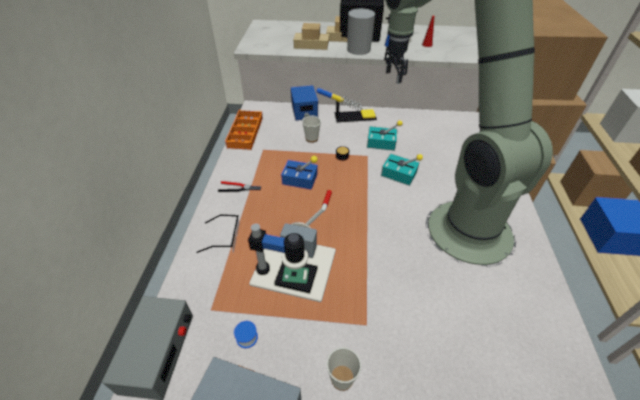

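View pics/top0.png

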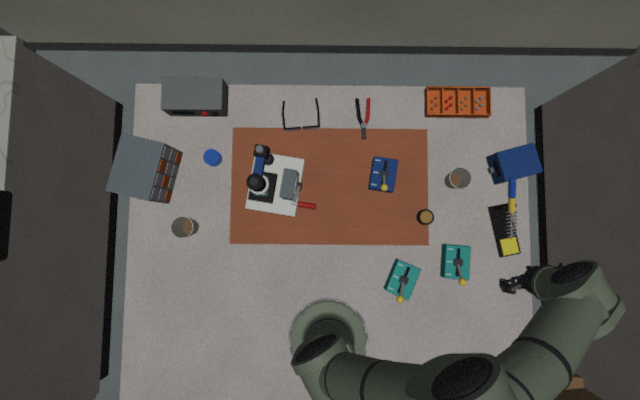

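Side view: the blue lamp box is at (299,174) with its yellow knob at (314,159). The red focus handle is at (328,199) and the stand is around (292,262). Top view: knob (384,187), red handle (307,205), tin (426,217), cup2 (458,178).

Look-alikes for the dimmer are the turquoise boxes with yellow knobs at top (400,299) and (463,282), and the yellow sponge at (509,245). The pliers' red grip at (367,110) could pass for the focus handle. I choose the blue box on the mat and the red bar on the stand, and check both in a close crop.

```bash
python3 - <<'E'
from h import *
s=cv2.imread("pics/side0.png"); t=cv2.imread("pics/top0.png")
def c(im,u,v,w=50,h=37): return cv2.resize(im[v-h:v+h,u-w:u+w],(400,296),interpolation=cv2.INTER_CUBIC)
# crops scale 4
cv2.imwrite("pics/crop0.png",np.vstack([np.hstack([c(s,310,170),c(s,310,225)]),np.hstack([c(t,384,180),c(t,290,190)])]))
E
```

```text
(no output)
```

View pics/crop0.png

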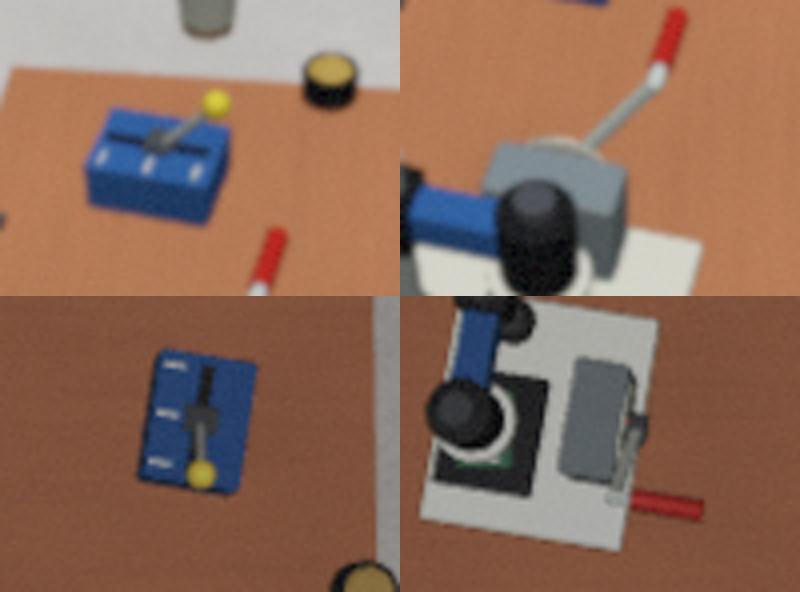

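The crop confirms the choice: a blue box with a yellow knob at side (314,159) / top (384.2,187.5), and the red bar centred at side (327,198.8) / top (307,205.2).

```bash
python3 - <<'E'
from h import *
k=tri(314,159,384.25,187.5); g=tri(327,198.75,307,205.25); print("knob",k,"grip",g)
a=at("top",298,204,2,.186);b=at("top",315.75,206.5,2,.186); d=a-b; print("bar",a,b,np.linalg.norm(d),"yaw",np.arctan2(-d[0],d[1]))
a=at("side",324.25,206,0,g[0][0]);b=at("side",329.5,191.75,0,g[0][0]); print(a,b)
# lamp box top corners z=.055
C=[at("top",334+x/4,143+(y-296)/4,2,.055)[:2] for x,y in[(160,350),(257,365),(238,493),(138,480)]]
C=np.array(C); print(np.round(C,3).tolist(),"c",C.mean(0)); e=(C[0]-C[3]+C[1]-C[2])/2; print(np.linalg.norm(e),"yaw",np.arctan2(e[1],e[0]))
# base plate z .015
C=np.array([at("top",240+(x-400)/4,153+(y-296)/4,2,.015)[:2] for x,y in[(465,296),(657,320),(620,550),(420,518)]])
print(np.round(C,3).tolist()); e=(C[1]-C[2]);print(np.linalg.norm(e),np.arctan2(e[1],e[0]), C.mean(0)); e=C[3]-C[2]; print(np.linalg.norm(e),np.arctan2(-e[0],e[1]))
for n,p in dict(tin=(426,217),cup2=(458,178)).items(): print(n,at("top",*p,2,.05))
E
```

```text
knob (array([ 0.54187228, -0.19141541,  0.11313788]), np.float64(0.0005058223993277303)) grip (array([0.47486171, 0.07241052, 0.18104029]), np.float64(4.898079620183783e-05))
bar [0.47846353 0.10155712 0.186     ] [0.47080945 0.0436382  0.186     ] 0.058422474463414184 yaw -0.13139034680203157
[0.47486171 0.18227116 0.2646597 ] [ 0.47486171 -0.05832037  0.08344324]
[[0.661, -0.164], [0.648, -0.252], [0.531, -0.234], [0.542, -0.144]] c [ 0.5954355  -0.19831039]
0.11962361898424873 yaw -0.16023245176826034
[[0.677, 0.272], [0.656, 0.092], [0.441, 0.124], [0.469, 0.309]]
0.21749179352698544 -0.14488810753718762 [0.56101789 0.1994859 ]
0.1875726205550628 -0.14982592702947234
tin [ 0.44264048 -0.35179237  0.05      ]
cup2 [ 0.58547419 -0.47036607  0.05      ]
```

>>> {"fn": "send_rows", "kwargs": {"increments": [[0.041,-0.022,0,0,0,0,1],[0.041,-0.022,0,0,0,0,1],[0.041,-0.022,0,0,0,0,1],[0.041,-0.022,0,0,0,0,1],[0.041,-0.022,0,0,0,0,1],[0.041,-0.022,0,0,0,0,1],[0.041,-0.022,0,0,0,0,1],[0.041,-0.022,0,0,0,0,1],[0.041,-0.022,0,0,0,0,1],[0.041,-0.022,0,0,0,0,1]], "grip_force": 20}}

```text
t: 1.1
tcp_pos: [0.5436, -0.1919, 0.2502]
orientation: [-3.142, 0.0, 0.437]
contact_force: [0.8, -1.3, 0.5]
opening: 0.0853
grip_force: 0.0
```

>>> {"fn": "send_rows", "kwargs": {"increments": [[0,0,0,0,0,0.12,1],[0,0,0,0,0,0.12,1],[0,0,0,0,0,0.12,1],[0,0,0,0,0,0.12,1],[0,0,0,0,0,0.12,1],[0,0,0,0,0,0,1]]}}

```text
t: 1.7
tcp_pos: [0.5427, -0.1934, 0.25]
orientation: [3.141, 0.001, -0.165]
contact_force: [-0.2, -0.5, -0.0]
opening: 0.0853
grip_force: 0.0
```

>>> {"fn": "send_rows", "kwargs": {"increments": [[0,0,0.027,0,0,0,1],[0,0,0.027,0,0,0,1],[0,0,0.027,0,0,0,1],[0,0,0.027,0,0,0,1],[0,0,0.027,0,0,0,1],[0,0,0,0,0,0,1]]}}

```text
t: 2.3
tcp_pos: [0.5411, -0.1929, 0.1124]
orientation: [-3.141, 0.005, -0.16]
contact_force: [-0.5, 0.2, 0.7]
opening: 0.0855
grip_force: 0.0
```

>>> {"fn": "send_rows", "kwargs": {"increments": [[0,0,0,0,0,0,0.3],[0,0,0,0,0,0,0.2],[0,0,0,0,0,0,0.1],[0,0,0,0,0,0,0.1],[0,0,0,0,0,0,0.1],[0,0,0,0,0,0,0.1],[0,0,0,0,0,0,0.1],[0,0,0,0,0,0,0.1]], "grip_force": 20}}

```text
t: 3.1
tcp_pos: [0.5428, -0.1887, 0.1159]
orientation: [-3.137, 0.002, -0.159]
contact_force: [-6.8, 27.8, 12.9]
opening: 0.0245
grip_force: 19.7
```

>>> {"fn": "send_rows", "kwargs": {"increments": [[0,-0.003,0,0,0,0,0.1],[0,-0.003,0,0,0,0,0.1],[0,0,0,0,0,0,0.1],[0,0,0,0,0,0,0.1]]}}

```text
t: 3.5
tcp_pos: [0.543, -0.1876, 0.116]
orientation: [3.141, 0.001, -0.163]
contact_force: [-8.1, 1.5, 8.4]
opening: 0.0242
grip_force: 19.3
```

>>> {"fn": "send_rows", "kwargs": {"increments": [[0.0047,0,-0.0037,0,0,0,0.1],[0.0047,0,-0.0037,0,0,0,0.1],[0.0055,0,-0.0031,0,0,0,0.1],[0.0055,0,-0.0031,0,0,0,0.1],[0.006,0,-0.0023,0,0,0,0.1],[0.006,0,-0.0023,0,0,0,0.1],[0.0062,0,-0.0014,0,0,0,0.1],[0.0062,0,-0.0014,0,0,0,0.1],[0.0063,0,-0.0005,0,0,0,0.1],[0.0063,0,-0.0005,0,0,0,0.1]]}}

```text
t: 4.5
tcp_pos: [0.6011, -0.1968, 0.1373]
orientation: [-3.141, -0.0, -0.163]
contact_force: [-0.6, 1.8, 0.2]
opening: 0.0244
grip_force: 19.6
```

```bash
python3 - <<'E'
from h import *
s=cv2.imread
im=[vision.snapshot(n) for n in("side","top")]
def c(im,u,v,w=50,h=50): return cv2.resize(im[v-h:v+h,u-w:u+w],(400,400),interpolation=cv2.INTER_CUBIC)
cv2.imwrite("pics/crop1.png",np.hstack([c(im[0],305,160),c(im[1],384,175)]))
st=r.read_state(); print(st["t"],st["tcp_pos"],st["contact_force"],st["opening"])
E
```

```text
4.6 [ 0.60145254 -0.19692142  0.13725361] [0.38037668 2.97184601 2.92961151] 0.024197676948838988
```

View pics/crop1.png

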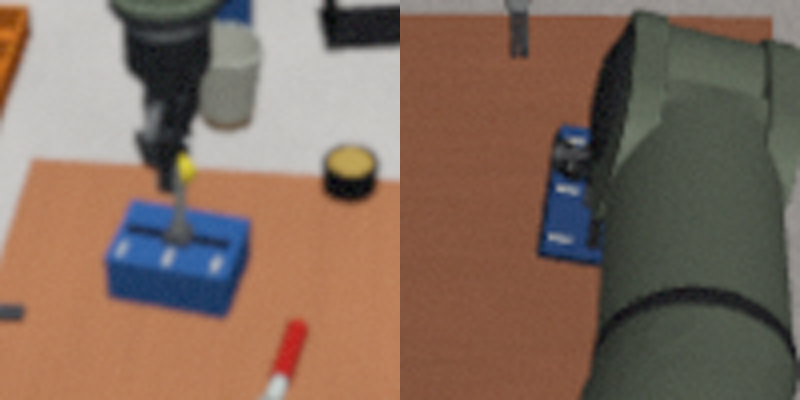

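The side crop shows the rod nearly vertical, with the knob at side pixel (301.3,151.3) and held in the fingers. I check its angle numerically after letting go.

>>> {"fn": "send_rows", "kwargs": {"increments": [[0,0,0,0,0,0,0.5],[0,0,0,0,0,0,1],[0,0,0,0,0,0,1],[0,0,0,0,0,0,1],[0,0,-0.03,0,0,0,1],[0,0,-0.04,0,0,0,1],[0,0,-0.04,0,0,0,1],[0,0,-0.04,0,0,0,1]]}}

```text
t: 5.4
tcp_pos: [0.6001, -0.197, 0.289]
orientation: [3.142, -0.0, -0.163]
contact_force: [0.8, 0.5, -0.5]
opening: 0.0851
grip_force: 0.0
```

```bash
python3 - <<'E'
from h import *
im=vision.snapshot("side")
hsv=cv2.cvtColor(im,cv2.COLOR_BGR2HSV); m=cv2.inRange(hsv,(22,120,110),(35,255,255)); m[:, :280]=0;m[:,340:]=0;m[:130]=0;m[180:]=0
v,u=np.nonzero(m); print(len(u),u.mean(),v.mean()); P=(u.mean(),v.mean())
for z in(.131,.135): print(at("side",*P,2,z))
print("expected upright",proj("side",(.598,-.2,.135)), "k0",proj("side",(.542,-.191,.113)))
cv2.imwrite("pics/side2.png",cv2.resize(im[80:280,200:440],(720,600),interpolation=cv2.INTER_CUBIC))
print(r.read_state()["t"],r.read_state()["tcp_pos"])
E
```

```text
35 305.57142857142856 151.97142857142856
[ 0.57368061 -0.20639822  0.131     ]
[ 0.57298324 -0.20134632  0.135     ]
expected upright (np.float64(298.62089206068026), np.float64(151.78807439230263)) k0 (np.float64(313.8834454135226), np.float64(159.09253866241764))
5.45 [ 0.60214497 -0.19765881  0.29578999]
```

View pics/side2.png

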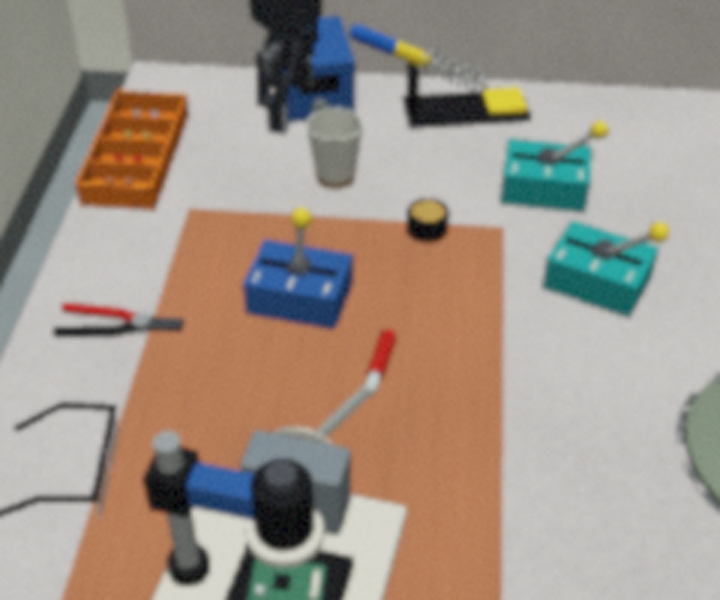

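The picture shows the blue box with its knob at about (301,152.3), nearly upright, and everything else undisturbed. My mask also took in the brass of the tin, so I redo the centroid.

```bash
python3 - <<'E'
from h import *
im=vision.snapshot("side")
hsv=cv2.cvtColor(im,cv2.COLOR_BGR2HSV)
def cen(lo,hi,a,b,c,d):
    m=cv2.inRange(hsv[c:d,a:b],lo,hi); v,u=np.nonzero(m); return u.mean()+a,v.mean()+c,len(u)
k=cen((20,90,90),(38,255,255),288,320,140,165); print(k)
K=at("side",k[0],k[1],2,.135); print(K)
# same measure on first picture for consistency
hsv=cv2.cvtColor(cv2.imread("pics/side0.png"),cv2.COLOR_BGR2HSV)
k0=cen((20,90,90),(38,255,255),300,326,148,170); print(k0); T0=tri(k0[0],k0[1],384.25,187.5); print(T0)
yaw=-.155; e=np.array([np.cos(yaw),np.sin(yaw)])
# fit hinge (hx,hy) with l0: start lean from z, for various z offsets
for z in(.109,.113,.117):
    l=np.arccos((z-.05)/.085); P=at("side",k0[0],k0[1],2,z); h=P[:2]+e*.085*np.sin(l)
    best=min(np.linspace(-.5,.5,401),key=lambda a:np.hypot(*(np.array(proj("side",[*(h+e*.085*np.sin(a)),.05+.085*np.cos(a)]))-k[:2])))
    print(z,"hinge",h,"start",.8-l,"now",.8+best)
# hinge from box centre on first top picture
h=np.array([.5954,-.1983]); best=min(np.linspace(-.5,.5,401),key=lambda a:abs(proj("side",[*(h+e*.085*np.sin(a)),.05+.085*np.cos(a)])[0]-k[0])); print("box",.8+best)
E
```

```text
(np.float64(299.97222222222223), np.float64(152.08333333333334), 36)
[ 0.59293776 -0.19877451  0.135     ]
(np.float64(313.7073170731707), np.float64(158.73170731707316), 41)
(array([ 0.54232563, -0.19119978,  0.11443573]), np.float64(0.0006513570825224049))
0.109 hinge [ 0.60383989 -0.20730685] start -0.0036028773414165105 now 0.67
0.113 hinge [ 0.59922426 -0.2017872 ] start 0.06402483935960313 now 0.7250000000000001
0.117 hinge [ 0.59398844 -0.19617065] start 0.13713968366293705 now 0.7875000000000001
box 0.77
```

The dimmer is at about 0.72–0.79, inside the 0.65–0.95 window. I move to above the focus handle, which clears the top view for a cross-check.

>>> {"fn": "send_rows", "kwargs": {"increments": [[-0.024,-0.035,0,0,0,0,1],[-0.024,-0.035,0,0,0,0,1],[-0.024,-0.035,0,0,0,0,1],[-0.024,-0.035,0,0,0,0,1],[-0.024,-0.035,0,0,0,0,1],[-0.024,-0.035,0,0,0,0,1],[-0.025,-0.035,0,0,0,0,1]]}}

```text
t: 6.2
tcp_pos: [0.4725, 0.0735, 0.2872]
orientation: [-3.142, -0.0, -0.163]
contact_force: [1.4, 0.1, 0.6]
opening: 0.0853
grip_force: 0.0
```

>>> {"fn": "send_rows", "kwargs": {"increments": [[0,0,0,0,0,-0.144,1],[0,0,0,0,0,-0.144,1],[0,0,0,0,0,-0.144,1],[0,0,0,0,0,-0.144,1],[0,0,0,0,0,-0.144,1],[0,0,0,0,0,-0.144,1],[0,0,0,0,0,-0.144,1],[0,0,0,0,0,-0.144,1],[0,0,0,0,0,-0.144,1],[0,0,0,0,0,-0.144,1]]}}

```text
t: 7.2
tcp_pos: [0.4734, 0.0721, 0.287]
orientation: [-3.141, 0.0, 1.283]
contact_force: [0.5, 0.3, 0.6]
opening: 0.0855
grip_force: 0.0
```

>>> {"fn": "send_rows", "kwargs": {"increments": [[0,0,0,0,0,-0.144,1],[0,0,0,0,0,0,1],[0,0,0,0,0,0,1]]}}

```text
t: 7.5
tcp_pos: [0.4734, 0.0721, 0.2871]
orientation: [-3.141, -0.0, 1.416]
contact_force: [0.6, -0.4, -0.3]
opening: 0.0854
grip_force: 0.0
```

```bash
python3 - <<'E'
from h import *
st=r.read_state(); print(st["t"],st["tcp_pos"],st["orientation"],st["joints"],st["contact_force"])
im=vision.snapshot("top"); s=vision.snapshot("side")
hsv=cv2.cvtColor(im,cv2.COLOR_BGR2HSV); m=cv2.inRange(hsv[160:200,365:405],(20,90,90),(38,255,255)); v,u=np.nonzero(m); 
if len(u): k=(u.mean()+365,v.mean()+160); print(k,len(u),at("top",*k,2,.135)); print(tri(299.97,152.08,*k))
def c(im,u,v,w=50,h=50): return cv2.resize(im[v-h:v+h,u-w:u+w],(400,400),interpolation=cv2.INTER_CUBIC)
cv2.imwrite("pics/crop3.png",np.hstack([c(s,320,200),c(im,350,190,80,80)]))
E
```

```text
7.5 [0.4734375  0.07206541 0.28711795] [-3.14139236e+00 -1.16807018e-06  1.41592936e+00] [ 0.03007299  0.262774   -0.36876878  1.91297134  0.11242921  0.98588317
 -0.54424386] [ 0.63328678 -0.44537551 -0.32052099]
(np.float64(386.925), np.float64(172.05)) 40 [ 0.59313489 -0.19733596  0.135     ]
(array([ 0.59281565, -0.19711892,  0.13634003]), np.float64(0.0002622918824657509))
```

View pics/crop3.png

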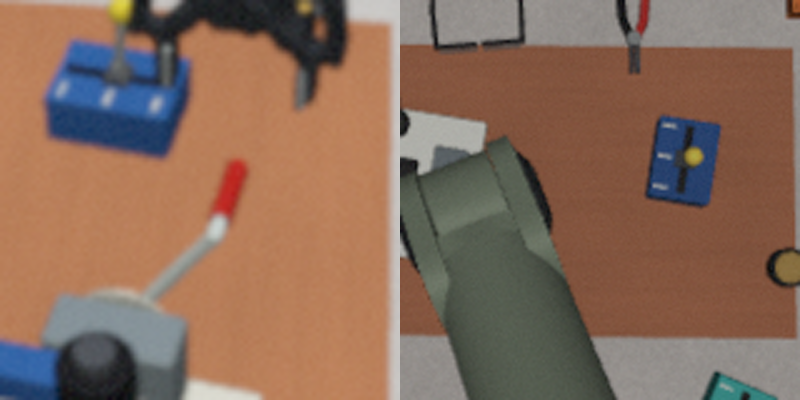

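The side crop shows the red handle at about side (328,198), still at home, with the jaws above it. The top crop shows the knob over the box centre: triangulated at (0.593,-0.197,0.136), so the dimmer is about 0.75. Next I descend on the red handle.

>>> {"fn": "send_rows", "kwargs": {"increments": [[0,0,0.02,0,0,0,1],[0,0,0.02,0,0,0,1],[0,0,0.02,0,0,0,1],[0,0,0.02,0,0,0,1],[0,0.001,0.022,0,0,0,1],[0,0,0,0,0,0,0.5],[0,0,0,0,0,0,0.4],[0,0,0,0,0,0,0.4]]}}

```text
t: 8.4
tcp_pos: [0.475, 0.0723, 0.1863]
orientation: [3.14, -0.0, 1.42]
contact_force: [-0.3, -0.4, 0.5]
opening: 0.044
grip_force: 0.0
```

>>> {"fn": "send_rows", "kwargs": {"increments": [[0,0,0,0,0,0,0.3],[0,0,0,0,0,0,0.2],[0,0,0,0,0,0,0.05],[0,0,0,0,0,0,0.05],[0,0,0,0,0,0,0.05],[0,0,0,0,0,0,0.05]], "grip_force": 20}}

```text
t: 9.0
tcp_pos: [0.4753, 0.072, 0.186]
orientation: [3.14, -0.0, 1.42]
contact_force: [1.8, -1.8, 8.0]
opening: 0.0171
grip_force: 20.1
```

>>> {"fn": "send_rows", "kwargs": {"increments": [[0,0.0057,-0.0031,0,0,0,0.05],[0,0.0057,-0.0031,0,0,0,0.05],[0,0.006,-0.0026,0,0,0,0.05],[0,0.006,-0.0026,0,0,0,0.05],[0,0.0062,-0.0019,0,0,0,0.05],[0,0.0062,-0.0019,0,0,0,0.05],[0,0.0064,-0.0013,0,0,0,0.05],[0,0.0064,-0.0013,0,0,0,0.05],[0,0,0,0,0,0,0.05]]}}

```text
t: 9.9
tcp_pos: [0.5226, 0.0648, 0.2032]
orientation: [-3.141, 0.0, 1.42]
contact_force: [-4.3, -0.6, 5.0]
opening: 0.0172
grip_force: 20.6
```

>>> {"fn": "send_rows", "kwargs": {"increments": [[0,0.0064,-0.0007,0,0,0,0.05],[0,0.0064,-0.0007,0,0,0,0.05],[0,0.0065,0,0,0,0,0.05],[0,0.0065,0,0,0,0,0.05],[0,0,0,0,0,0,0.05],[0,0,0,0,0,0,0.05]]}}

```text
t: 10.5
tcp_pos: [0.5478, 0.061, 0.2046]
orientation: [3.142, -0.0, 1.421]
contact_force: [-2.7, -1.2, 2.8]
opening: 0.0172
grip_force: 20.4
```

```bash
python3 - <<'E'
from h import *
s=vision.snapshot("side"); t=vision.snapshot("top")
st=r.read_state(); print(st["t"],st["tcp_pos"],st["contact_force"],st["opening"])
def c(im,u,v,w=40,h=40): return cv2.resize(im[v-h:v+h,u-w:u+w],(400,400),interpolation=cv2.INTER_CUBIC)
cv2.imwrite("pics/crop4.png",np.hstack([c(s,305,205),c(t,300,185)]))
g0=np.array([.4753,.072]); e=np.array([np.cos(.145),-np.sin(.145)])
h=g0+e*.06795
for a in(.4,.5,.6,.7,.8): print(a,proj("side",[*(h+e*.13*np.sin(a-.55)),.075+.13*np.cos(a-.55)]))
hsv=cv2.cvtColor(s,cv2.COLOR_BGR2HSV)
for f in (s,cv2.imread("pics/side0.png")):
    hh=cv2.cvtColor(f,cv2.COLOR_BGR2HSV)[170:225,280:345]; m=cv2.inRange(hh,(0,170,80),(6,255,255))|cv2.inRange(hh,(172,170,80),(180,255,255)); v,u=np.nonzero(m); print(len(u),u.mean()+280,v.mean()+170,u.min()+280,u.max()+280,v.min()+170,v.max()+170)
E
```

```text
10.6 [0.54781837 0.06094733 0.20456697] [-1.86501484 -0.3286344   2.15900857] 0.01758529134602519
0.4 (np.float64(310.9667848255479), np.float64(190.46378131505867))
0.5 (np.float64(306.7288404659791), np.float64(189.41647864872704))
0.6 (np.float64(302.49277928672103), np.float64(188.6849839959377))
0.7 (np.float64(298.31135720444104), np.float64(188.27640778900286))
0.8 (np.float64(294.2357773949227), np.float64(188.1929678464693))
55 302.6 187.56363636363636 300 305 181 194
69 327.2608695652174 196.3768115942029 323 331 190 203
```

View pics/crop4.png

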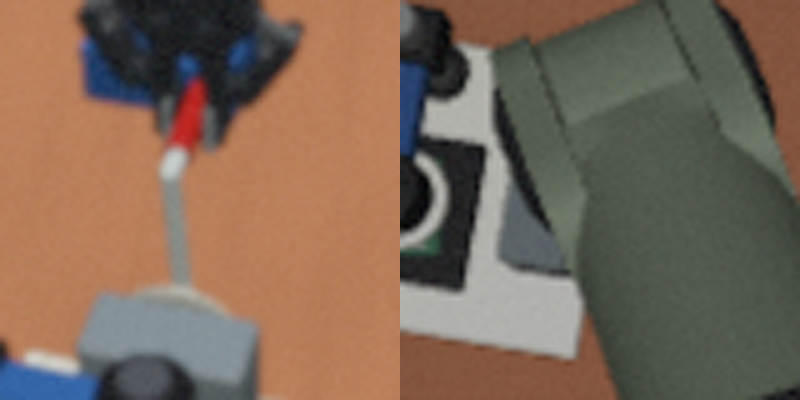

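The side crop shows the red handle gripped between the fingers, centred at about (302.6,187.6). That matches the 0.6 rad prediction of (302.5,188.7), and the TCP travel gives about 0.59. I hold for a moment and then hand in.

>>> {"fn": "send_rows", "kwargs": {"increments": [[0,0.0005,0,0,0,0,0.05],[0,0,0,0,0,0,0.05],[0,0,0,0,0,0,0.05],[0,0,0,0,0,0,0.05],[0,0,0,0,0,0,0.05]]}}

```text
t: 11.1
tcp_pos: [0.5485, 0.0609, 0.2045]
orientation: [-3.141, 0.0, 1.421]
contact_force: [-3.8, 0.2, 5.0]
opening: 0.0169
grip_force: 20.5
```

```bash
python3 - <<'E'
from h import *
st=r.read_state(); print(st["t"],st["tcp_pos"],st["contact_force"],st["opening"],abs(st["qvel"]).max())
if .544<st["tcp_pos"][0]<.553 and st["grip_force"]>10: print(workorder.sign_off())
E
```

```text
11.1 [0.54847381 0.06087672 0.20451639] [-3.7832824   0.15357126  4.97724418] 0.016923912675966317 0.0014061487886614546
the job is handed in; nothing more can be done
None
```

I handed in the job at 11.1 s with the dimmer lever upright (about 0.75 rad) and the focus lever gripped at its third click (about 0.6 rad); the hand-in returned no verdict.

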